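# Hold the tea strainer over the mug

## Task

Pick the tea strainer up off its saucer, carry it over the top of the toaster without touching the toaster, and hold it level just above the mug (the cup with a handle), its bowl centred over the mug's mouth and about a finger's width clear of the rim, with the strainer's handle pointing the same way as the mug's handle so that I can pour from the other side. Never let it touch the mug and leave the mug, tumbler, saucer and teapot where they stand; finish still holding the strainer there, motionless - do not put it down or let go.

Things in the scene. Friction and masses are not known exactly. Their poses are not given: they have to be found in the camera images.
- strainer: Tea strainer, about 110 g, loose, upright in the saucer: round steel bowl with tiny holes, 68 mm across the rim, flat foot 44 mm across, 30 mm high. Straight level handle: wooden grip 13 mm wide, 11 mm thick, 63 to 153 mm from the bowl axis, mid-height 26.5 mm above the foot. A small lug opposite reaches 45 mm. Origin: centre of the foot's underside; x along the handle, z up.
- strainer_grip (a point): Point inside the strainer's wooden grip, 100 mm from the bowl's axis along the handle and 26.5 mm above the foot's underside: a good place to pinch across the 13 mm width. Axes as the strainer's.
- saucer: White round saucer, 120 mm across, rim 16 mm high, inner floor 5 mm above the counter, loose (250 g); the strainer stands in its middle. Origin: centre of the underside.
- mug: White straight-sided mug, 84 mm across, 95 mm high, wall 4 mm, loose (340 g), standing on the counter. Origin: centre of the underside; its one handle points along its own +y and reaches 79 mm from the axis.
- mug_rim (a point): Centre of the mug's mouth, level with the rim, 95 mm above the counter. Axes as the mug's (handle along +y).
- tumbler: White tapered cup without a handle, 76 mm across at its rim, 85 mm high, loose; stands near the mug and is to be left alone. Origin: centre of the underside.
- toaster: Black two-slot toaster with a steel top, fixed on the counter between the saucer and the mug, 260 mm long (its x), 150 mm wide (its y), top 165 mm above the counter; its lever and dial stick out 18 mm from the end at its -x (towards the robot). Origin: centre of the underside.
- teapot: White lidded teapot, 124 mm across the body, 118 mm high, spout along its +x and handle along its -x, each reaching about 108 mm from the axis; loose, far side of the counter, left alone. Origin: centre of the underside.
Things that resemble listed ones, but are neither listed nor needed, are in the scene too. What is shaped like the strainer but red is not meant. There is more than one size of the saucer; the one meant has the size given above.

How it is judged:
By the outcome, as a careful person would: the job done as asked, in the order asked, and still so for the second after the job is handed in, while the arm keeps its last pose, push and grip.
It also fails if it takes over 42 s, if anything falls off the work surface, if the arm or the gripper's body presses on something with over 40 N, if the wrist force passes 120 N, or if a joint passes its speed limit or range.

## Robot

A 6-joint arm with a two-finger parallel gripper is mounted at the origin on the work surface. World frame = base frame: x ahead of the robot, y to its left, z up, the work surface at z = 0. Lengths are in mm, angles in degrees, forces in N, time in s.
With the tool pointing down it reaches from about 350 to 800 mm from the base axis. Payload 7.3 kg.
Tool frame: the origin (TCP) lies midway between the tips of the shut fingers; the grasp point (between the pads) lies 19 mm behind it (arm.grasp_offset is the distance from the TCP to the grasp point, in mm); z points along the fingers, y is the line along which they close (so a half turn about z gives the same grasp; the last joint's range is limited). The gripper opens to 85 mm and grips with 20 to 120 N. Pads are 22 mm wide; open, the fingers measure 114 mm over their backs; the gripper's body (76 mm by 85 mm) begins 54 mm behind the grasp point. The pads swing forward as they close: fully open they stand 13 mm farther back than shut.
Start: joints at [55.348, 19.595, 87.324, -0, 73.075, -8.365], TCP at [232.497, 470.733, 231.322] pointing down, gripper open.
Joint ranges: [-145.02, 145.02], [-44.19, 115.74], [2.07, 154.8], [-57.11, 237.11], [16.16, 152.29], [-177.93, 177.93]. Speed limits (degrees/s): [147.25, 147.25, 180, 180, 180, 180].

## Interface

Orientations are given as a 3x3 rotation matrix whose columns are the frame's x, y, z axes.
In Python, from plant import arm gives the robot as it stands. The module is installed in compiled form; this text tells all that it offers.
- The arm moves only by the tool step_arm, never from a script. Its argument "series" is one flat list of numbers, 7 for each row, row after row: the closure, from 0 (fully open) to 1 (shut), then the shift along the tool's x, y, z in m, then the turn, a rotation vector about the tool's x, y, z in degrees. In form: [claw, tx, ty, tz, rx, ry, rz, claw, tx, ty, tz, rx, ry, rz, ...]. A call has exactly 10 rows; each row is the pose to reach, as a shift and turn from the pose commanded when the call began, along the tool's axes at that moment; what a row does not reach only later rows make up. A row lasts 1/10 s, in which the tool goes at most 50 mm and 8.59 degrees, less where a joint would pass 70% of its speed; a pose out of reach is approached as far as the arm can. A call with a gripper value outside its range is refused whole. The fingers move at their own pace and stop on an object; "squeeze" is the grip in N (left out, the last holds). Time passes only in rows, so rows that repeat a pose let the fingers close, or fill a call up. It gives the time, the measured TCP pose, the force, the opening and the grip force at its end, in the units of the state.
- arm.read_state(): the state, without advancing time (a new reading comes with each control period).
- arm.get_image(name): name is "side" or "top"; returns a dict with "color" (480x640x3 uint8, blue, green, red), "range_z" (480x640 float32, mm along the optical axis (not along the pixel's ray), 0 where there is no reading), "camera_matrix" (3x3 intrinsics, pixels), "rvec" (rotation vector, rad) and "tvec" (3), from world to camera coordinates, as OpenCV has them. Camera axes: x right, y down, z forward; pixel columns grow to the right and rows downward; lengths in mm; the calibration is good to about 2 mm. A picture is of the moment at which its call begins.
- arm.hand_in(): hands the job in; it is judged then, once.
The state is a dict: "t": time; "qpos": joint angles; "qd": joint speeds; "effort": joint torques, N m; "tool_pos": TCP position; "tool_rot": TCP orientation; "ft_force": force on the tool from outside, world axes, zero at the start; "moment": the same for the moment, N m; "grip_width": finger opening in mm; "grasp_force": force on a finger pad.
Only numpy, scipy, OpenCV 4.12 (cv2) and the standard library are available. Lean on these libraries where they do the work, as an engineer would, in place of code of your own. Each camera call takes 0.05 s, during which the arm holds its last target. There are 200 camera calls.

## Working session

There is one attempt and no reset: what is moved stays moved. The work goes in short steps, Python scripts to look and compute and a tool call to move; the robot and the scene stay as the last step left them, time stands still between calls to the robot, and variables do not carry over. Pictures are saved under pics/ and viewed, at most 10 in all, crops included, and the job is handed in when it is done.

Besides the shell and the picture viewer there is one more tool, called after "Emit:" as name(argument=value, ...), one argument or row to a line, values as JSON. step_arm: Moves the arm, as the interface text tells. Its arguments: {"type":"object","properties":{"series":{"type":"array"},"squeeze":{"type":"number"}},"required":["series"]}

```bash
mkdir -p pics
cat > h.py <<'E'
import numpy as np, cv2
from plant import arm
def world(im,mask=None):
    K=np.array(im["camera_matrix"]);R=cv2.Rodrigues(np.array(im["rvec"],float))[0];t=np.array(im["tvec"],float).ravel()
    z=im["range_z"].astype(float);v,u=np.mgrid[:480,:640]
    P=np.stack([(u-K[0,2])/K[0,0]*z,(v-K[1,2])/K[1,1]*z,z],-1)
    W=(P-t)@R; W[z==0]=np.nan
    return W
E
python3 - <<'E'
from h import *
for n in ("top","side"):
    im=arm.get_image(n); cv2.imwrite(f"pics/{n}0.png",im["color"]); np.savez(f"{n}0.npz",**{k:np.array(v) for k,v in im.items()})
    R=cv2.Rodrigues(np.array(im["rvec"],float))[0]; print(n,(-R.T@np.array(im["tvec"]).ravel()).round(), R[2].round(2),im["camera_matrix"][0][0])
s=arm.read_state();print(s)
E
```

```text
top [ 420.  140. 1252.] [ 0.04 -0.01 -1.  ] 449.41171810931183
side [1191.  881. 1034.] [-0.51 -0.53 -0.68] 593.9212040730387
{'t': 0.1, 'qpos': array([ 5.53480339e+01,  1.96325908e+01,  8.73701421e+01,  2.96796935e-04,
        7.30759043e+01, -8.36535128e+00]), 'qd': array([-0.08260595, -0.14811383, -0.17234796,  0.02371808, -0.0132475 ,
        0.01801416]), 'effort': array([ 1.71428910e-03, -4.34447193e+01, -2.46490467e+01, -1.40663751e-04,
        4.79259412e-03, -4.77308799e-05]), 'tool_pos': array([232.28120786, 470.42845861, 230.70397652]), 'tool_rot': array([[-8.96589164e-01,  4.42862569e-01, -7.84453215e-04],
       [ 4.42863216e-01,  8.96588480e-01, -1.12621021e-03],
       [ 2.04575369e-04, -1.35715335e-03, -9.99999058e-01]]), 'ft_force': array([-0.49653374,  0.13791304,  0.12142046]), 'moment': array([ 0.05973201, -0.0401431 ,  0.01648715]), 'grasp_force': 0.0, 'grip_width': 85.25697516149096}
```

View pics/top0.png

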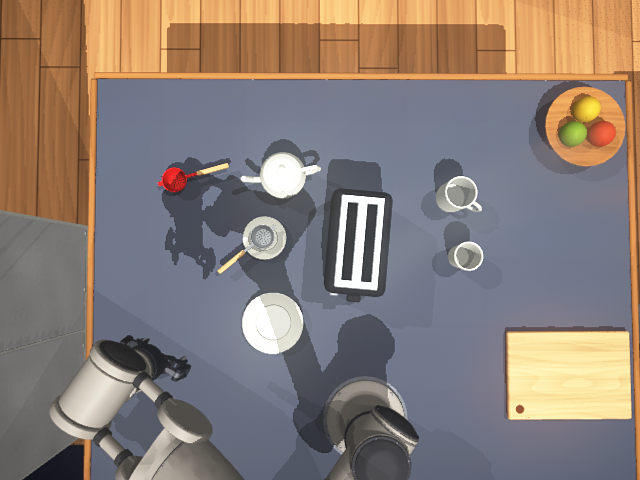

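View pics/side0.png

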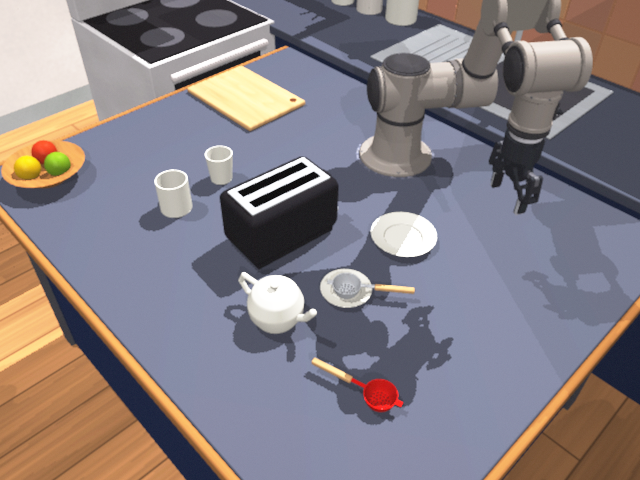

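The top view shows two strainers: steel at (263,237) and red at (174,180). There are two saucers: small at (264,238) and large at (272,322). There are also two cups: the mug with a handle at (460,195), handle at (477,208), and the handleless tumbler at (467,256). I'm taking the steel strainer, the small saucer and the mug with the handle, and will measure these and confirm with a crop.

```bash
cat > m.py <<'E'
from h import *
im=dict(np.load("top0.npz")); W=world(im); c=im["color"].astype(int)
def reg(x0,x1,y0,y1): 
    m=np.zeros((480,640),bool); m[y0:y1,x0:x1]=1; return m
def circ(P,zlo,zhi,name):
    s=P[(P[:,2]>zlo)&(P[:,2]<zhi)]; (cx,cy),r=cv2.minEnclosingCircle(s[:,:2].astype(np.float32)); print(name,len(s),round(cx,1),round(cy,1),'r',round(r,1),'zmax',s[:,2].max().round(1)); return np.array([cx,cy])
P=W[reg(430,490,170,222)]; P=P[~np.isnan(P[:,0])]
m=circ(P,88,104,'mug rim')
H=P[(P[:,2]>25)&(P[:,2]<88)]; d=np.hypot(*(H[:,:2]-m).T); H=H[(d>50)&(d<82)]; dd=H[:,:2]-m
print('mug handle',len(H),dd.mean(0),np.degrees(np.arctan2(*dd.mean(0)[::-1])),'max d',np.hypot(*dd.T).max(),H[:,2].max())
P2=W[reg(440,490,235,275)];P2=P2[~np.isnan(P2[:,0])];circ(P2,78,95,'tumbler')
P3=W[reg(318,398,182,302)];P3=P3[~np.isnan(P3[:,0])];s=P3[P3[:,2]>150];r=cv2.minAreaRect(s[:,:2].astype(np.float32));print('toaster',r,np.percentile(s[:,2],[50,99]))
s=P3[P3[:,2]>20];print('toaster ext',s.min(0),s.max(0))
P4=W[reg(238,292,213,263)];P4=P4[~np.isnan(P4[:,0])]
circ(P4,8,20,'saucer(with handle?)')
# wood
b,g,rr=c[...,0],c[...,1],c[...,2]
wd=reg(210,252,240,280)&(rr-b>50)&~np.isnan(W[...,0])
G=W[wd]; G=G[G[:,2]>18]; q=cv2.minAreaRect(G[:,:2].astype(np.float32)); print('grip',len(G),q,cv2.boxPoints(q).round(),'z',np.median(G[:,2]))
bw=reg(240,290,215,262)&(W[...,2]>24);B=W[bw];print('bowl pts',len(B),B.mean(0))
d=cv2.fitLine(G[:,:2].astype(np.float32),cv2.DIST_L2,0,.01,.01).ravel();print(d, np.degrees(np.arctan2(d[1],d[0])))
T=W[reg(238,325,140,205)];T=T[T[:,2]>20];print('teapot',T.min(0),T.max(0))
cr=im["color"]
cv2.imwrite("pics/crop0.png",np.hstack([cv2.resize(cr[205:285,205:305],(400,320),interpolation=2),cv2.resize(cr[170:250,425:525][:, :],(400,320),interpolation=2)]))
K=im["camera_matrix"];
E
python3 m.py
```

```text
mug rim 200 612.8 -245.2 r 42.4 zmax 101.6
mug handle 67 [-36.70397776 -52.49266298] -124.96205792802006 max d 75.5474505207828 85.69409968169958
tumbler 170 447.0 -265.9 r 38.2 zmax 90.4
toaster ((479.5086364746094, 27.526832580566406), (145.22628784179688, 254.31214904785156), 84.73722076416016) [164.02010254 169.83187186]
toaster ext [332.88257207 -57.18801891  33.56352153] [613.83330628 112.03531868 173.84086645]
saucer(with handle?) 1033 499.0 273.9 r 59.4 zmax 19.6
grip 157 ((433.2541198730469, 361.2201843261719), (13.473565101623535, 85.68207550048828), 39.520870208740234) [[401. 390.]
 [455. 324.]
 [466. 332.]
 [411. 399.]] z 36.19475112337675
bowl pts 224 [494.41212806 289.92390883  33.15239987]
[  0.6391739  -0.7690622 432.8367    361.12338  ] -50.269753
teapot [604.49912311 120.73753749  31.12826985] [724.81140686 325.45672624 119.79585735]
```

View pics/crop0.png

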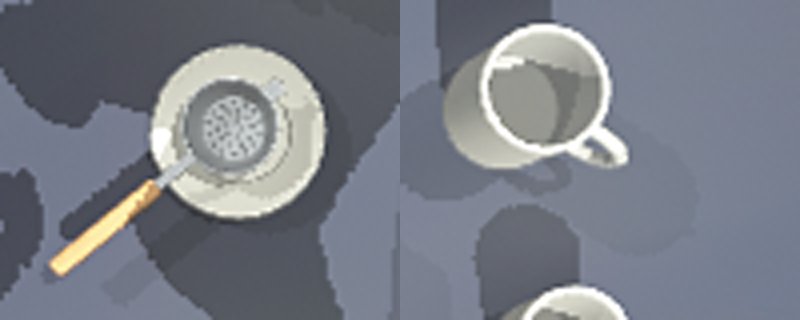

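The crop shows the steel strainer on the 59 mm-radius saucer, handle pointing lower-left, and the mug with its handle pointing lower-right. Next I'm refining the mug handle direction, because wrist travel is tight (q6 near -175 at the end).

```bash
cat > m2.py <<'E'
from h import *
A=[]
for n,b in (("top",(425,495,165,225)),("side",(145,205,160,225))):
    im=dict(np.load(n+"0.npz")); W=world(im)
    P=W[b[2]:b[3],b[0]:b[1]].reshape(-1,3); P=P[~np.isnan(P[:,0])]
    rim=P[(P[:,2]>88)&(P[:,2]<104)]; 
    f=cv2.minEnclosingCircle(rim[:,:2].astype(np.float32)); m=np.array(f[0])
    print(n,'rim',m.round(1),f[1])
    d=P[:,:2]-m; r=np.hypot(*d.T); s=(P[:,2]>15)&(P[:,2]<90)&(r>48)&(r<85)
    H=d[s]; rr=r[s]; an=np.degrees(np.arctan2(H[:,1],H[:,0]))
    for lo in (48,56,64,70):
        k=(rr>=lo)&(rr<lo+8)
        if k.any(): print(lo,k.sum(),np.percentile(an[k],[0,10,50,90,100]).round(0),'z',P[s][k][:,2].min().round(),P[s][k][:,2].max().round())
E
python3 m2.py
python3 - <<'E'
import sys; sys.path.insert(0,'.')
from h import *
# reprojection: mug with handle angle hypotheses onto top picture, enlarged
im=dict(np.load('top0.npz')); c=im["color"]
big=cv2.resize(c[165:225,430:495],None,fx=6,fy=6,interpolation=2); outs=[]
for a in (-130,-120):
    o=big.copy(); h=np.array([np.cos(np.radians(a)),np.sin(np.radians(a))])
    th=np.linspace(0,2*np.pi,60)
    pts=[[612.8+42*np.cos(t),-245.2+42*np.sin(t),95] for t in th]+[[612.8+s*h[0],-245.2+s*h[1],75] for s in range(42,80,3)]+[[612.8+79*h[0],-245.2+79*h[1],z] for z in range(30,76,6)]
    p=cv2.projectPoints(np.array(pts,float),im["rvec"],im["tvec"],im["camera_matrix"],None)[0].reshape(-1,2)
    for u,v in p: cv2.circle(o,(int((u-430+.5)*6),int((v-165+.5)*6)),1,(0,0,255),-1)
    outs.append(o)
cv2.imwrite('pics/mug.png',np.hstack(outs))
E
```

```text
top rim [ 612.8 -245.2] 42.432586669921875
48 18 [-129. -128. -125. -121. -119.] z 19.0 86.0
56 25 [-128. -128. -124. -120. -119.] z 20.0 83.0
64 28 [-129. -128. -125. -122. -121.] z 27.0 84.0
70 15 [-128. -128. -126. -123. -121.] z 38.0 70.0
side rim [ 609.5 -239.4] 48.96842956542969
48 3 [-111.  -86.   15.   22.   24.] z 44.0 85.0
```

View pics/mug.png

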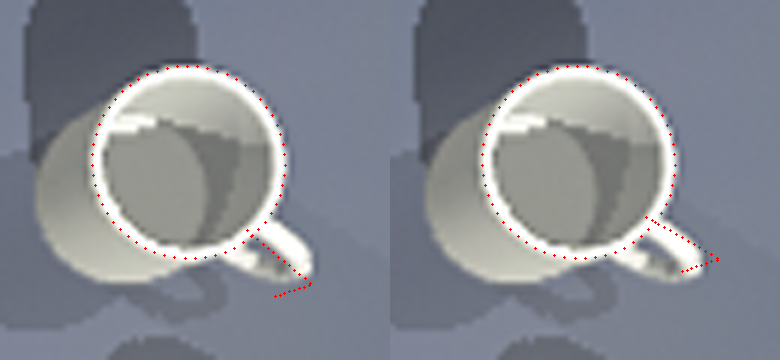

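The mug's rim overlay fits well. Its handle lies between the -130 and -120 overlays, so I take -125. Now moving above the grip.

Emit:
step_arm(
  series=[0, -0.015, -0.001, 0, 0, 0, 2, 0, -0.045, -0.003, 0.01, 0, 0, 5, 0, -0.085, -0.005, 0.03, 0, 0, 9, 0, -0.125, -0.008, 0.05, 0, 0, 13, 0, -0.165, -0.01, 0.07, 0, 0, 17, 0, -0.2, -0.012, 0.09, 0, 0, 20, 0, -0.225, -0.014, 0.11, 0, 0, 22, 0, -0.237, -0.015, 0.125, 0, 0, 23, 0, -0.243, -0.015, 0.13, 0, 0, 24, 0, -0.243, -0.015, 0.13, 0, 0, 24],
  squeeze=70,
)

```text
t: 1.1
tool_pos: [443.6, 349.3, 100.7]
tool_rot: [[-0.638, 0.77, -0.001], [0.77, 0.638, -0.001], [0.0, -0.001, -1.0]]
ft_force: [0.1, -1.1, 0.9]
grip_width: 85.4
grasp_force: 0.0
```

Run:
```python
from h import *
s=arm.read_state();R=s['tool_rot'];print(s['t'],s['tool_pos'],s['qpos'].round(2),np.degrees(np.arctan2(R[1,1],R[0,1])))
im=arm.get_image("top");cv2.imwrite("pics/top1.png",cv2.resize(im["color"][200:300,190:310],None,fx=5,fy=5))
t=np.array([443.5,348.9,12]);print('tool shift',R.T@(t-s['tool_pos']))
```

```text
1.1 [443.6147581  349.33590373 100.74685644] [ 3.044e+01  3.131e+01  9.080e+01  1.000e-02  5.797e+01 -9.210e+00] 39.64896595674112
tool shift [-0.29318094 -0.24796586 88.74717048]
```

View pics/top1.png

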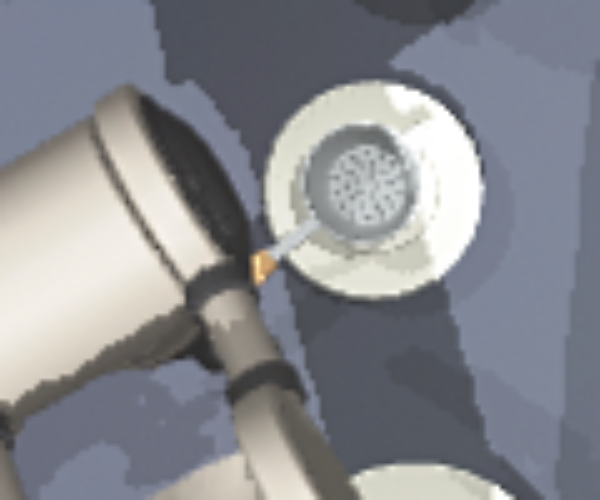

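The top view shows the gripper over the wooden grip, with the bowl at crop (362,185). The arm has a lateral offset, so the final q6 would pass its limit. I'll grasp with the half-turned wrist instead (q6 about 171, which ends near 0).

Emit:
step_arm(
  series=[0, 0, 0, 0, 0, 0, 8.5, 0, 0, 0, 0, 0, 0, 17, 0, 0, 0, 0, 0, 0, 25.5, 0, 0, 0, 0, 0, 0, 34, 0, 0, 0, 0, 0, 0, 42.5, 0, 0, 0, 0, 0, 0, 51, 0, 0, 0, 0, 0, 0, 59.5, 0, 0, 0, 0, 0, 0, 68, 0, 0, 0, 0, 0, 0, 76.5, 0, 0, 0, 0, 0, 0, 85],
)

```text
t: 2.15
tool_pos: [443.0, 351.0, 102.8]
tool_rot: [[0.713, 0.701, 0.002], [0.701, -0.713, 0.001], [0.002, 0.0, -1.0]]
ft_force: [-0.4, 0.2, 0.9]
grip_width: 85.4
grasp_force: 0.0
```

Emit:
step_arm(
  series=[0, 0, 0, 0, 0, 0, 8.5, 0, 0, 0, 0, 0, 0, 17, 0, 0, 0, 0, 0, 0, 25.5, 0, 0, 0, 0, 0, 0, 34, 0, 0, 0, 0, 0, 0, 42.5, 0, 0, 0, 0, 0, 0, 51, 0, 0, 0, 0, 0, 0, 59.5, 0, 0, 0, 0, 0, 0, 68, 0, 0, 0, 0, 0, 0, 76.5, 0, 0, 0, 0, 0, 0, 85],
)

```text
t: 3.15
tool_pos: [443.1, 351.0, 102.8]
tool_rot: [[0.76, -0.649, 0.002], [-0.649, -0.76, 0.001], [0.0, -0.002, -1.0]]
ft_force: [0.5, 0.5, -0.1]
grip_width: 85.7
grasp_force: 0.0
```

Emit:
step_arm(
  series=[0, 0, 0, 0, 0, 0, 5, 0, 0, 0, 0, 0, 0, 10, 0, 0, 0, 0.01, 0, 0, 10, 0, 0, 0, 0.025, 0, 0, 10, 0, 0, 0, 0.04, 0, 0, 10, 0, 0, 0, 0.055, 0, 0, 10, 0, 0, 0, 0.07, 0, 0, 10, 0, 0, 0, 0.08, 0, 0, 10, 0, 0, 0, 0.088, 0, 0, 10, 0, 0, 0, 0.088, 0, 0, 10],
)

```text
t: 4.15
tool_pos: [443.0, 349.7, 12.5]
tool_rot: [[0.64, -0.768, -0.001], [-0.768, -0.64, -0.001], [-0.0, 0.001, -1.0]]
ft_force: [0.2, -0.2, 1.0]
grip_width: 85.7
grasp_force: 0.0
```

Run:
```python
from h import *
s=arm.read_state();R=s['tool_rot'];print(s['t'],s['tool_pos'],s['qpos'].round(2),np.degrees(np.arctan2(R[1,1],R[0,1])),s['ft_force'])
im=arm.get_image("side");cv2.imwrite("pics/side1.png",cv2.resize(im["color"][230:330,320:440],None,fx=5,fy=5))
```

```text
4.15 [443.02422232 349.6553576   12.47439641] [3.0500e+01 3.8410e+01 9.4740e+01 1.0000e-02 4.6930e+01 1.7071e+02] -140.21217915334952 [ 0.21478719 -0.21784132  0.97726051]
```

View pics/side1.png

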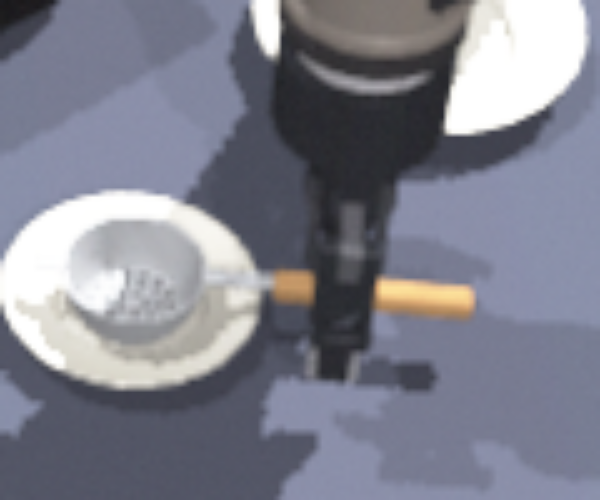

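The side view shows the fingers straddling the wooden grip at crop (345,290). I'll close gently, then lift straight up.

Emit:
step_arm(
  series=[0.3, 0, 0, 0, 0, 0, 0, 0.5, 0, 0, 0, 0, 0, 0, 0.6, 0, 0, 0, 0, 0, 0, 0.7, 0, 0, 0, 0, 0, 0, 0.8, 0, 0, 0, 0, 0, 0, 0.9, 0, 0, 0, 0, 0, 0, 1, 0, 0, 0, 0, 0, 0, 1, 0, 0, 0, 0, 0, 0, 1, 0, 0, 0, 0, 0, 0, 1, 0, 0, 0, 0, 0, 0],
  squeeze=70,
)

```text
t: 5.2
tool_pos: [443.8, 349.7, 13.4]
tool_rot: [[0.639, -0.769, 0.0], [-0.769, -0.639, 0.0], [0.0, -0.0, -1.0]]
ft_force: [-0.8, -0.4, 1.0]
grip_width: 11.7
grasp_force: 68.2
```

Emit:
step_arm(
  series=[1, 0, 0, 0, 0, 0, 0, 1, 0, 0, -0.003, 0, 0, 0, 1, 0, 0, -0.01, 0, 0, 0, 1, 0, 0, -0.025, 0, 0, 0, 1, 0, 0, -0.045, 0, 0, 0, 1, 0, 0, -0.07, 0, 0, 0, 1, 0, 0, -0.1, 0, 0, 0, 1, 0, 0, -0.13, 0, 0, 0, 1, 0, 0, -0.16, 0, 0, 0, 1, 0, 0, -0.19, 0, 0, 0],
)

```text
t: 6.2
tool_pos: [443.4, 349.5, 205.0]
tool_rot: [[0.639, -0.769, 0.0], [-0.769, -0.639, 0.0], [-0.0, -0.0, -1.0]]
ft_force: [0.4, 0.1, -1.6]
grip_width: 12.0
grasp_force: 68.2
```

Emit:
step_arm(
  series=[1, 0, 0, -0.02, 0, 0, 0, 1, 0, 0, -0.035, 0, 0, 0, 1, 0, 0, -0.045, 0, 0, 0, 1, 0, 0, -0.05, 0, 0, 0, 1, 0, 0, -0.05, 0, 0, 0, 1, 0, 0, -0.05, 0, 0, 0, 1, 0, 0, -0.05, 0, 0, 0, 1, 0, 0, -0.05, 0, 0, 0, 1, 0, 0, -0.05, 0, 0, 0, 1, 0, 0, -0.05, 0, 0, 0],
)

```text
t: 7.2
tool_pos: [443.7, 349.7, 253.1]
tool_rot: [[0.639, -0.769, -0.0], [-0.769, -0.639, -0.0], [-0.0, 0.0, -1.0]]
ft_force: [-0.1, -0.4, -1.6]
grip_width: 11.5
grasp_force: 68.2
```

```bash
cat > st.py <<'E'
from h import *
def bowl(box,zlo,zhi,name="top"):
    im=arm.get_image(name); W=world(im); return im,W
E
python3 - <<'E'
from h import *
s=arm.read_state();R=s['tool_rot'];p=s['tool_pos'];print(s['t'],p,s['qpos'].round(2),R.round(3).tolist(),s['ft_force'],s['grip_width'])
im=arm.get_image("top");W=world(im)
g=p-R[:,2]*19
d=(W-g)@R  # tool coordinates rel. grasp
m=(d[...,0]>45)&(d[...,0]<145)&(abs(d[...,1])<45)&(abs(d[...,2])<40)
P=d[m];print(len(P),P.min(0),P.max(0))
rim=P[(P[:,2]<-2+0)|(P[:,2]<3)];c=cv2.minEnclosingCircle(P[:,:2].astype(np.float32));print('rimcircle+lug',c)
k=P[(abs(P[:,1])>12)];c=cv2.fitEllipse(cv2.convexHull(k[:,:2].astype(np.float32)));print(c)
for y in (1,-1):
  q=P[(P[:,1]*y>20)&(P[:,2]<5)];print(y,len(q),np.median(q,0),q[:,1].min(),q[:,1].max())
for x0 in range(50,145,12):
  q=P[(P[:,0]>=x0)&(P[:,0]<x0+12)&(P[:,2]<8)]; print(x0,len(q),q[:,2].min().round(1) if len(q) else None,np.median(q[:,1]).round(1) if len(q) else None)
cv2.imwrite("pics/top2.png",cv2.resize(im["color"][190:290,200:320],None,fx=5,fy=5))
E
```

```text
7.2 [443.68717968 349.65256958 253.11656367] [ 30.47  22.96  78.72   0.    78.34 170.75] [[0.639, -0.769, -0.0], [-0.769, -0.639, -0.0], [-0.0, 0.0, -1.0]] [-0.05769645 -0.44040341 -1.57354814] 11.47628462985564
788 [ 46.03690407 -31.55700016  -6.09531203] [137.40907095  33.82206822  29.86723609]
rimcircle+lug ((91.72299194335938, 0.10476934909820557), 45.74407196044922)
((92.62873077392578, 1.3552608489990234), (65.82658386230469, 66.15475463867188), 104.15787506103516)
1 42 [93.00050196 29.0170359  -1.20926171] 20.297412344554274 33.82206821827321
-1 57 [ 92.74902237 -26.57262922  -0.16934197] -31.557000161897054 -20.006019939778234
50 26 -4.9 1.9
62 51 -3.9 -3.3
74 31 -5.1 -23.9
86 23 -6.1 -28.6
98 28 -3.2 -24.9
110 43 -3.6 -8.9
122 38 -5.3 0.8
134 9 -4.2 1.8
```

View pics/top2.png

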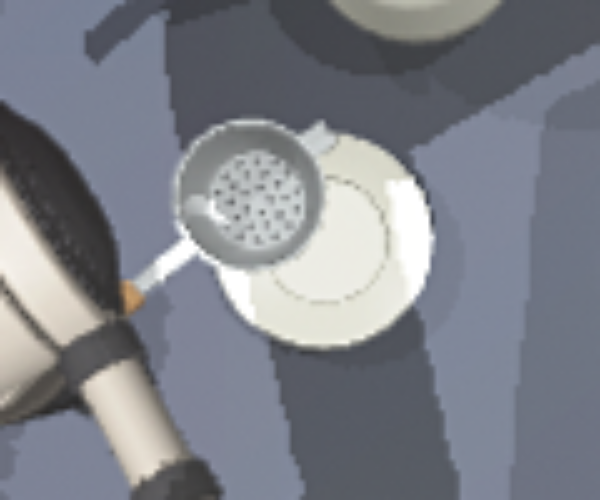

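The strainer is held level. The bowl axis is 92.5 mm along tool x, with the bowl at crop (248,193), and the saucer hasn't moved. Now carrying it over the toaster (foot at z about 245).

Emit:
step_arm(
  series=[1, 0.003, 0.002, 0, 0, 0, 0, 1, 0.01, 0.008, 0, 0, 0, 0, 1, 0.022, 0.019, 0, 0, 0, 0, 1, 0.037, 0.031, 0, 0, 0, 0, 1, 0.053, 0.045, 0, 0, 0, 0, 1, 0.07, 0.059, 0, 0, 0, 0, 1, 0.086, 0.073, 0, 0, 0, 0, 1, 0.1, 0.085, 0, 0, 0, 0, 1, 0.112, 0.095, 0, 0, 0, 0, 1, 0.12, 0.102, 0, 0, 0, 0],
)

```text
t: 8.25
tool_pos: [441.6, 190.1, 253.5]
tool_rot: [[0.638, -0.77, 0.0], [-0.77, -0.638, -0.0], [0.0, 0.0, -1.0]]
ft_force: [-0.3, -0.1, -1.0]
grip_width: 11.4
grasp_force: 68.2
```

Emit:
step_arm(
  series=[1, 0.008, 0.007, 0, 0, 0, -2, 1, 0.02, 0.017, 0, 0, 0, -6, 1, 0.034, 0.029, 0, 0, 0, -12, 1, 0.05, 0.043, 0, 0, 0, -19, 1, 0.067, 0.057, 0, 0, 0, -26, 1, 0.084, 0.071, 0, 0, 0, -33, 1, 0.1, 0.085, 0, 0, 0, -40, 1, 0.114, 0.097, 0, 0, 0, -46, 1, 0.122, 0.104, 0, 0, 0, -50, 1, 0.126, 0.107, 0, 0, 0, -52],
)

```text
t: 9.25
tool_pos: [439.6, 25.4, 253.4]
tool_rot: [[1.0, 0.031, 0.0], [0.031, -1.0, -0.0], [0.0, 0.0, -1.0]]
ft_force: [0.5, 0.3, -1.3]
grip_width: 11.6
grasp_force: 68.2
```

```bash
cat > go.py <<'E'
from h import *
s=arm.read_state();R=s['tool_rot'];p=s['tool_pos']
print(s['t'],p.round(1),s['qpos'].round(1),'bowl',(p+R@[92.5,1,0]).round(1),s['ft_force'].round(1))
a=np.degrees(np.arctan2(R[1,0],R[0,0]));print('x ang',a,'rz needed',-(55-a),'shift to final xy',R.T@(np.array([558.9,-320.4,p[2]])-p),'tilt',R[2].round(4))
E
python3 go.py
```

```text
9.25 [439.6  25.4 253.4] [-6.7  9.6 97.4 -0.  73.  81.6] bowl [532.1  27.3 253.4] [ 0.5  0.3 -1.3]
x ang 1.7722010961663586 rz needed -53.227798903833644 shift to final xy [1.08528059e+02 3.49337948e+02 1.18507973e-01] tilt [ 1.e-04  3.e-04 -1.e+00]
```

Emit:
step_arm(
  series=[1, 0.001, 0.003, 0, 0, 0, 0, 1, 0.004, 0.012, 0, 0, 0, 0, 1, 0.009, 0.028, 0, 0, 0, 0, 1, 0.015, 0.049, 0, 0, 0, 0, 1, 0.023, 0.073, 0, 0, 0, 0, 1, 0.03, 0.097, 0, 0, 0, 0, 1, 0.038, 0.121, 0, 0, 0, 0, 1, 0.044, 0.142, 0, 0, 0, 0, 1, 0.049, 0.158, 0, 0, 0, 0, 1, 0.053, 0.17, 0, 0, 0, 0],
)

```text
t: 10.25
tool_pos: [498.4, -142.7, 253.1]
tool_rot: [[1.0, 0.029, -0.0], [0.029, -1.0, 0.0], [-0.0, -0.0, -1.0]]
ft_force: [-0.2, 0.8, -1.1]
grip_width: 11.6
grasp_force: 68.3
```

Emit:
step_arm(
  series=[1, 0.003, 0.01, 0, 0, 0, -2, 1, 0.008, 0.027, 0, 0, 0, -6, 1, 0.015, 0.05, 0, 0, 0, -12, 1, 0.023, 0.075, 0, 0, 0, -19, 1, 0.031, 0.1, 0, 0, 0, -27, 1, 0.039, 0.125, 0, 0, 0, -35, 1, 0.046, 0.148, 0, 0, 0, -42, 1, 0.052, 0.166, 0, 0, 0, -48, 1, 0.055, 0.176, 0, 0, 0, -52, 1, 0.055, 0.179, 0, 0, 0, -53.2],
)

```text
t: 11.25
tool_pos: [558.7, -319.7, 252.6]
tool_rot: [[0.574, 0.819, -0.0], [0.819, -0.574, 0.0], [0.0, -0.001, -1.0]]
ft_force: [0.4, 0.1, -1.2]
grip_width: 11.6
grasp_force: 68.3
```

```bash
python3 go.py
cat > chk.py <<'E'
from h import *
import sys
s=arm.read_state();R=s['tool_rot'];p=s['tool_pos'];g=p-R[:,2]*19
im=arm.get_image("top");W=world(im);d=(W-g)@R
P=d[(d[...,0]>45)&(d[...,0]<145)&(abs(d[...,1])<45)&(d[...,2]<5)&(d[...,2]>-15)]
k=P[(abs(P[:,1])>12)];c=cv2.fitEllipse(cv2.convexHull(k[:,:2].astype(np.float32)));print('bowl tool',c,'world',(g+R@[c[0][0],c[0][1],0]).round(1))
for lo,hi in ((45,60),(60,75),(110,125),(125,145)):
  q=P[(P[:,0]>=lo)&(P[:,0]<hi)];print(lo,len(q),np.percentile(q[:,2],5).round(1) if len(q) else 0)
M=W[165:235,425:500].reshape(-1,3);M=M[(M[:,2]>85)&(M[:,2]<103)]
M=M[np.hypot(M[:,0]-612.8,M[:,1]+245.2)<60]
print('mug rim visible',len(M),cv2.minEnclosingCircle(M[:,:2].astype(np.float32)) if len(M)>5 else 0)
cv2.imwrite(sys.argv[1],cv2.resize(im["color"][150:290,420:560],None,fx=4,fy=4))
E
python3 chk.py pics/top3.png
```

```text
11.25 [ 558.7 -319.7  252.6] [-36.6  31.8  64.3   0.   83.9  -1.5] bowl [ 612.6 -244.5  252.6] [ 0.4  0.1 -1.2]
x ang 54.9552390381435 rz needed -0.044760961856496806 shift to final xy [-4.82628994e-01  5.94656826e-01 -3.18494805e-04] tilt [ 0.e+00 -5.e-04 -1.e+00]
bowl tool ((89.40272521972656, 1.7008836269378662), (65.88493347167969, 67.65790557861328), 15.186859130859375) world [ 611.4 -247.5  271.6]
45 45 -5.5
60 53 -4.0
110 46 -5.2
125 22 -6.5
mug rim visible 210 ((609.9727783203125, -248.49758911132812), 46.38363265991211)
```

View pics/top3.png

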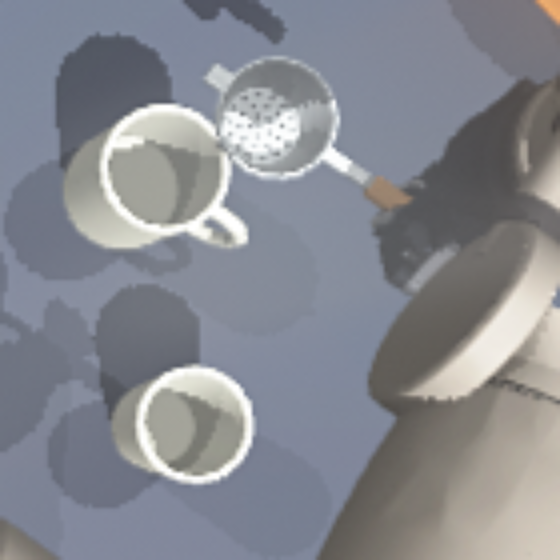

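The view shows the bowl at crop (278,117), seen high above the mug at (167,170), with both handles pointing lower-right. I'll descend to about 30 mm clearance and check centring.

Emit:
step_arm(
  series=[1, 0, 0, 0.003, 0, 0, 0, 1, 0, 0, 0.01, 0, 0, 0, 1, 0, 0, 0.022, 0, 0, 0, 1, 0, 0, 0.038, 0, 0, 0, 1, 0, 0, 0.056, 0, 0, 0, 1, 0, 0, 0.076, 0, 0, 0, 1, 0, 0, 0.094, 0, 0, 0, 1, 0, 0, 0.107, 0, 0, 0, 1, 0, 0, 0.115, 0, 0, 0, 1, 0, 0, 0.117, 0, 0, 0],
)

```text
t: 12.3
tool_pos: [558.2, -318.3, 135.2]
tool_rot: [[0.575, 0.818, -0.001], [0.818, -0.575, 0.001], [0.0, -0.002, -1.0]]
ft_force: [-0.2, -0.0, -0.7]
grip_width: 11.8
grasp_force: 68.3
```

```bash
python3 go.py; python3 chk.py pics/top4.png
```

```text
12.3 [ 558.2 -318.3  135.2] [-36.5  36.6  74.7   0.   68.9  -1.4] bowl [ 612.1 -243.2  135.2] [-0.2 -0.  -0.7]
x ang 54.915297967549336 rz needed -0.08470203245066443 shift to final xy [-1.28939816  1.81244089 -0.00319939] tilt [ 1.0e-04 -1.7e-03 -1.0e+00]
bowl tool ((88.41703033447266, 2.3504979610443115), (64.2136459350586, 68.21672058105469), 178.2204132080078) world [ 610.9 -247.3  154.2]
45 35 -5.5
60 41 -4.0
110 36 -4.0
125 18 -4.2
mug rim visible 135 ((607.5276489257812, -250.71421813964844), 49.2430305480957)
```

View pics/top4.png

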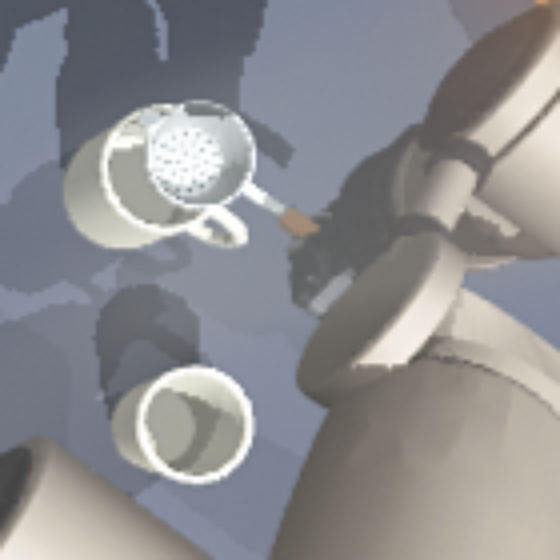

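The bowl is over the mug. Its rim is around crop (202,155), and the mug's rim at (165,168) is offset only by parallax. Final descent next, then an overlay check.

Emit:
step_arm(
  series=[1, 0, 0, 0.001, 0, 0, 0, 1, 0, 0, 0.004, 0, 0, 0, 1, 0.001, 0, 0.008, 0, 0, 0, 1, 0.001, 0, 0.012, 0, 0, 0, 1, 0.001, 0, 0.015, 0, 0, 0, 1, 0.001, 0, 0.017, 0, 0, 0, 1, 0.001, 0, 0.017, 0, 0, 0, 1, 0.001, 0, 0.017, 0, 0, 0, 1, 0.001, 0, 0.017, 0, 0, 0, 1, 0.001, 0, 0.017, 0, 0, 0],
)

```text
t: 13.35
tool_pos: [559.2, -318.0, 119.5]
tool_rot: [[0.575, 0.818, 0.0], [0.818, -0.575, -0.0], [0.0, 0.0, -1.0]]
ft_force: [0.4, 0.4, -1.7]
grip_width: 11.7
grasp_force: 68.3
```

```bash
python3 go.py
python3 - <<'E'
from h import *
s=arm.read_state();R=s['tool_rot'];p=s['tool_pos'];b=p+R@[92.5,1,0];z=p[2]-8.4
print('foot z',z)
outs=[]
for n,(u0,v0,w,h) in (("top",(440,168,56,56)),("side",(145,150,56,56))):
    im=arm.get_image(n);f=7;o=cv2.resize(im["color"][v0:v0+h,u0:u0+w],None,fx=f,fy=f,interpolation=2)
    t=np.linspace(0,2*np.pi,50)
    for c,r,zz,col in ((b,34,z+30,(0,0,255)),((612.8,-245.2),42,95,(255,0,0))):
        q=np.stack([c[0]+r*np.cos(t),c[1]+r*np.sin(t),zz+0*t],1)
        for u,v in cv2.projectPoints(q,im["rvec"],im["tvec"],im["camera_matrix"],None)[0].reshape(-1,2): cv2.circle(o,(int((u-u0+.5)*f),int((v-v0+.5)*f)),1,col,-1)
    outs.append(o)
cv2.imwrite("pics/fin.png",np.hstack(outs))
E
```

```text
13.35 [ 559.2 -318.   119.5] [-36.4  37.4  75.7   0.   66.9  -1.4] bowl [ 613.2 -242.9  119.5] [ 0.4  0.4 -1.7]
x ang 54.910642623259925 rz needed -0.08935737674007527 shift to final xy [-2.12421225e+00  1.15310923e+00  3.27572361e-04] tilt [ 1.e-04  4.e-04 -1.e+00]
foot z 111.07823444152118
```

View pics/fin.png

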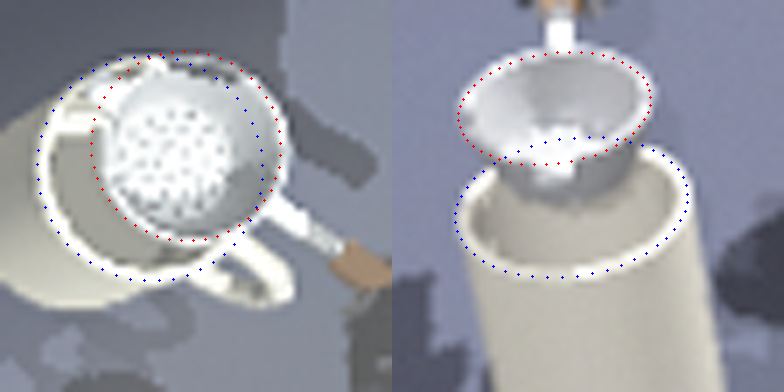

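The last view shows the bowl within about 2 mm of centred on the mug in both cameras (top: rim at (190,147), mug at (150,168) before parallax). The handles are parallel and the foot is about 16 mm above the rim. The arm is still, so I'm handing in.

```bash
python3 -c "
from plant import arm
s=arm.read_state();print(s['t'],abs(s['qd']).max(),s['tool_pos']);print(arm.hand_in())"
```

```text
13.45 0.08112403049984525 [ 559.13359838 -317.93784155  119.42826592]
the job is handed in; nothing more can be done
None
```

The job is handed in at 13.45 s: the strainer is held level and still about 16 mm above the mug's rim, centred to about 2 mm by camera, with its handle along the mug's handle.

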